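# Clamp a carton of slides in the bench fixture

### The job

Push the carton of slides along the channel of the clamping fixture with the fingertips until it is fully home against the end stop, then push the toggle clamp's handle forward over its dead point until it snaps into lock, so that the rubber foot clamps the carton against the rail. Only push: do not lift the carton, and leave the other things on the table where they are.

Things in the scene. Friction and masses are not known exactly. Their poses are not given: they have to be found in the camera images.
- fixture: clamping fixture fixed to the table: aluminium plate 8 mm thick with channel, nest and toggle clamp. Origin on the table under the nest's centre; x points along the channel to the end stop, y to the tall rail, z up. Plate spans x -115 to +55, y -136 to +36 mm. Clamp stands on the -y side: two cheeks (x within 12, y -105 to -59 mm) reaching 48 mm above the table
- stop (a point): middle of the inner face of the end stop, 20 mm above the table; the stop rises 24 mm above the plate and is 51 mm wide (y)
- rail (a point): middle of the inner face of the tall rail (faces fixture -y), 20 mm above the table; it rises 24 mm above the plate, 84 mm long (x -43 to +41 mm). Before it, low lips 5 mm above the plate guide the carton: channel faces at fixture y = +14 and -20 mm, so the carton has 6 mm of side play
- nest (a point): centre of the nest on the plate's upper face, 8 mm above the table, axes as the fixture's: the underside of the carton is here when it is home and clamped against the rail
- carton: carton of microscope slides, a closed block 78 mm long (its x), 28 mm wide (y), 20 mm tall, about 90 g, lying loose in the channel 45 to 68 mm short of home. Origin at the centre of its underside; x is along the channel within a few degrees and points to the end stop. It slides easily (under 1 N); within 3 mm of the stop counts as home
- clamp_handle (a joint): toggle handle angle, rad. 0: open, leaning 0.70 rad back from upright (to fixture -y). Grows as it swings in the fixture's y-z plane towards carton and rail: upright 0.70, dead point 0.95, locked on its stop 1.50 (leaning 0.80 forward over the nest). Before 0.95 a spring throws it back, past it the spring snaps it into lock by itself. Takes up to 10 N square to it, 60 mm from the pivot, plus rubbing
- handle_pivot (a point): the handle's pivot axis (parallel to the fixture's x), 38 mm above the table, 82 mm from the nest centre towards fixture -y
- handle_tip (a point): free end of the handle, 100 mm from the pivot; the outer 56 mm are a round black grip about 18 mm thick
- clamp_foot: round rubber foot of the clamp, 12 mm across and 8 mm long, its axis along fixture y, 20 mm above the table, facing the middle of the nest. Origin at the middle of its back face. The handle drives it 19 mm towards the rail; it is sprung (2 N/mm) and presses a carton that is home with about 7 N when locked
- vial: brown glass stain vial with a dark cap, 27 mm across, 61 mm tall, standing beyond the fixture; to be left alone; origin at the centre of its underside
- dropper_bottle: brown dropper bottle with a rubber teat, 31 mm across, 86 mm tall, standing beyond the fixture; to be left alone; origin at the centre of its underside
- glass_slides: loose stack of bare glass slides, 77 x 28 x 10 mm, lying on the table left of the fixture (not the carton); to be left alone; origin at the centre of its underside
- petri: petri dish, 64 mm across, 14 mm tall, left of the fixture; to be left alone; origin at the centre of its underside
- jar: brown jar with white lid, 45 mm across, 55 mm tall, on the clamp side of the fixture; to be left alone; origin at the centre of its underside
- tape: roll of tape lying flat, 92 mm across, 48 mm tall, left of the fixture; to be left alone; origin at the centre of its underside
- bung: rubber bung lying on its side, 15 x 28 mm, left of the fixture; to be left alone
There are look-alikes about, which are no part of the job. Leave any orange look-alike of the carton alone.

How it is judged:
On the way, in this order (a step that is already met when the one before it is completed fails the run):
1. the carton lies home against the end stop, the clamp still open (x of carton in the frame of nest between -0.003 and 0.003 m and y of carton in the frame of nest between -0.008 and 0.003 m and z of carton in the frame of nest below 0.003 m and angle between the x axis of carton and the x axis of fixture, either way round below 0.1 rad and value of joint clamp_handle below 0.7 rad), for 0.2 s.
2. the handle is past its dead point and locked, the foot presses the carton against the rail (value of joint clamp_handle above 1.42 rad and contact force between clamp_foot and carton above 2 N and y of carton in the frame of nest above -0.002 m), for 0.2 s.
At the end, for the whole second after the job is handed in: the carton lies flat in the nest within 3 mm of the end stop and 2 mm of the rail, the handle is in lock (above 1.42 rad) and the rubber foot presses the carton with more than 2 N, all at rest (all of step 2 and x of carton in the frame of nest between -0.003 and 0.003 m and y of carton in the frame of nest between -0.008 and 0.003 m and z of carton in the frame of nest below 0.003 m and angle between the x axis of carton and the x axis of fixture, either way round below 0.1 rad and linear speed of carton below 0.01 m/s); the robot touches nothing.
It fails at once if the carton is lifted or tipped (z of carton in the frame of nest above 0.012 m or angle between carton's own z axis and vertical above 0.3 rad).
It fails at once if a bystander is moved by more than 20 mm (distance of any of vial, dropper_bottle, glass_slides, petri, jar, tape, bung from where it was at the start of the episode above 0.02 m).
It also fails if it takes over 45 s, if anything falls off the work surface, if the arm or the gripper's body presses on something with over 40 N, if the wrist force passes 120 N, or if a joint passes its speed limit or range.

### The arm

A 7-joint arm with a two-finger parallel gripper is mounted at the origin on a cart in front of the work surface, level with it; the furniture and walls round the work are solid. World frame = base frame: x ahead of the robot, y to its left, z up, the work surface at z = 0. Lengths are in m, angles in rad, forces in N, time in s.
With the tool pointing down it reaches from about 0.4 to 0.85 m from the base axis. Payload 4.5 kg.
Tool frame: the origin (TCP) lies on the centre line of the jaws, within the pads' length; the fingertips stand r.tip_extent ahead of it and the grasp point (between the pads) is the TCP (r.tip_extent is the distance from the TCP to the fingertips, in m); z points along the fingers, y is the line along which they close (so a half turn about z gives the same grasp; the last joint's range is limited). The gripper opens to 88 mm and grips with 3 to 60 N. Pads are 18 mm wide; open, the fingers measure 123 mm over their backs; the gripper's body (75 mm by 187 mm) begins 45 mm behind the grasp point.
Start: joints at [1.34, 0.689, -0.195, 1.565, 0.157, 0.902, -0.215], TCP at [0.164, -0.603, 0.258] pointing down, gripper open.
Joint ranges: [-3.01, 3.01], [-0.46, 2.08], [-1.47, 1.51], [0.13, 2.56], [-1, 4.14], [0.04, 2.09], [-2.66, 2.66]. Speed limits (rad/s): [2.57, 2.57, 3.14, 3.14, 3.14, 3.14, 3.14].

### API

Orientations are given as a unit quaternion [x, y, z, w].
In Python, from plant import sensors, vision, finish_job, r gives the robot as it stands. The module is installed in compiled form; this text tells all that it offers.
- The arm moves only by the tool step_arm, never from a script. Its argument "steps" is a list of rows, each a list of 2 entries, a list of its own where there are three numbers: the shift along the tool's x, y, z in cm, then the turn, a rotation vector about the tool's x, y, z in degrees. A call has 1 to 12 rows; each row shifts and turns the commanded pose from where the row before left it, along the tool's axes as they then stand; what a row does not reach is not made up. A row lasts 1/8 s, in which the tool goes at most 62.5 mm and 10.7 degrees, less where a joint would pass 70% of its speed; a pose out of reach is approached as far as the arm can. A call with a gripper value outside its range is refused whole. "claw" is the opening, from -1 (shut) to 1 (fully open), set as the call begins (left out, the last holds). The fingers move at their own pace and stop on an object; "grip_force" is the grip in N (left out, the last holds). Time passes only in rows, so rows that do not move let the fingers close. It gives the time, the measured TCP pose, the force, the opening and the grip force at its end, in the units of the state.
- sensors.get_state(): the state, without advancing time (a new reading comes with each control period).
- vision.snapshot(name): name is "scene" or "top" or "wrist"; returns a dict with "img" (400x640x3 uint8, red, green, blue), "fx", "fy", "cx", "cy" (pixels), "k1" (the pictures are not rectified: a ray, as slopes to the right and down, at radius r is drawn at 1 + k1 r^2 times it, then the intrinsics apply), "position" and "rotation" of the camera in the world. Camera axes: x right, y down, z forward; pixel columns grow to the right and rows downward; lengths in m; the calibration is good to about 2 mm. A picture is of the moment at which its call begins. There is no depth.
- finish_job(): hands the job in; it is judged then, once.
The state is a dict: "clock": time; "q": joint angles; "qd": joint speeds; "joint_torque": joint torques, N m; "tool_pos": TCP position; "eef_rot": TCP orientation; "contact_force": force on the tool from outside, world axes, zero at the start; "moment": the same for the moment, N m; "opening": opening from 0.0 (shut) to 1.0 (fully open); "finger_force": force on a finger pad.
Only numpy, scipy, OpenCV 4.12 (cv2) and the standard library are available. Lean on these libraries where they do the work, as an engineer would, in place of code of your own. Each camera call takes 0.05 s, during which the arm holds its last target. There are 200 camera calls.

## Working session

There is one attempt and no reset: what is moved stays moved. The work goes in short steps, Python scripts to look and compute and a tool call to move; the robot and the scene stay as the last step left them, time stands still between calls to the robot, and variables do not carry over. Pictures are saved under pics/ and viewed, at most 10 in all, crops included, and the job is handed in when it is done.

Besides the shell and the picture viewer there is one more tool, called after "Request:" as name(argument=value, ...), one argument or row to a line, values as JSON. step_arm: Moves the arm, as the interface text tells. Its arguments: {"type":"object","properties":{"steps":{"type":"array"},"claw":{"type":"number"},"grip_force":{"type":"number"}},"required":["steps"]}

```bash
mkdir -p pics
cat > h.py <<'E'
import numpy as np,cv2,pickle
from plant import sensors,vision,r
def snap(n,f):
    s=vision.snapshot(n); cv2.imwrite(f'pics/{f}.png',s['img'][:,:,::-1]); pickle.dump(s,open(f'pics/{f}.pkl','wb')); return s
def load(f): return pickle.load(open(f'pics/{f}.pkl','rb'))
def ray(s,u,v):
    x,y=(u-s['cx'])/s['fx'],(v-s['cy'])/s['fy']; a,b=x,y
    for _ in range(20):
        k=1+s['k1']*(a*a+b*b); a,b=x/k,y/k
    return np.array(s['position']),np.array(s['rotation'])@np.array([a,b,1])
def onz(s,u,v,z):
    p,d=ray(s,u,v); return p+d*(z-p[2])/d[2]
def proj(s,P):
    c=np.array(s['rotation']).T@(np.array(P)-s['position']); a,b=c[:2]/c[2]; k=1+s['k1']*(a*a+b*b)
    return np.array([s['fx']*a*k+s['cx'],s['fy']*b*k+s['cy']])
E
python3 - <<'E'
from h import *
for n in('top','scene','wrist'):
    s=snap(n,n+'0'); print(n,s['position'],np.round(s['rotation'],3).tolist(),s['fx'],s['k1'])
print(r.tip_extent); st=sensors.get_state(); print(st)
E
```

```text
top [0.3631455  0.06379066 1.30493827] [0.707, -0.701, 0.066, -0.064] 450.02995123618166 -0.05678429204207976
scene [-0.0112298   0.51754428  0.79456543] [-0.392, 0.832, -0.354, 0.168] 460.0770380821793 -0.0752805188426075
wrist [ 0.23801316 -0.58187625  0.38371205] [0.785, -0.601, -0.092, 0.118] 296.736034555788 0.0021878901714164254
0.019
{'clock': 0.15, 'q': array([ 1.33980314,  0.6897605 , -0.19452061,  1.56606364,  0.15729439,
        0.90251298, -0.21512407]), 'qd': array([-0.00030652, -0.00251418, -0.00031971, -0.00278073,  0.00076917,
       -0.00070691, -0.00180379]), 'joint_torque': array([-2.15015156e-03, -5.27860308e+01, -1.26904439e+00, -1.53584433e+01,
       -5.26246999e-02,  3.87455788e-03,  1.23614341e-04]), 'tool_pos': array([ 0.16341874, -0.60280311,  0.25712438]), 'eef_rot': array([ 9.91246325e-01,  1.32023721e-01, -1.40596031e-04, -6.63479937e-04]), 'contact_force': array([-0.09160423,  0.31201525, -0.00111116]), 'moment': array([-0.07001212, -0.00583932, -0.01173449]), 'finger_force': 0.0, 'opening': 1.001396642538295}
```

View pics/top0.png

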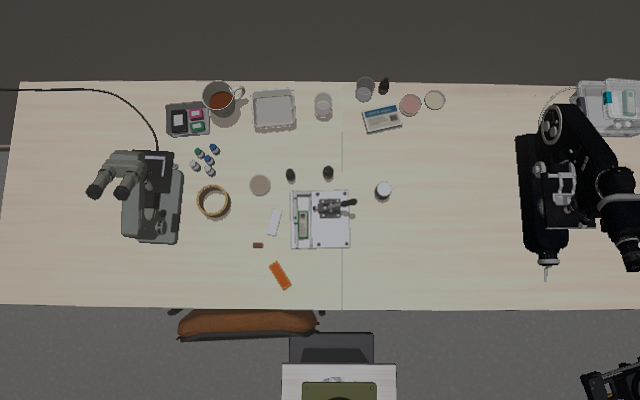

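View pics/scene0.png

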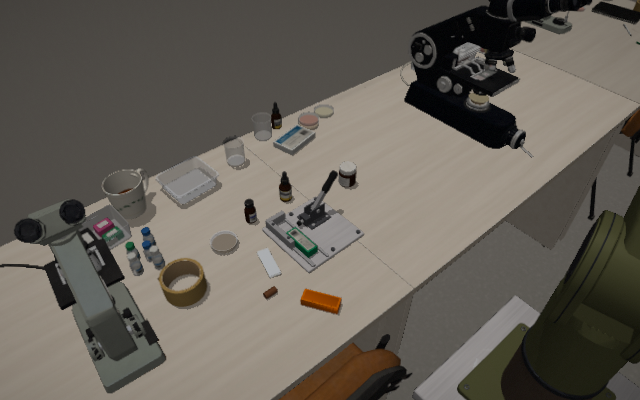

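```bash
sed -i 's/np.array(s\[.rotation.\])/Rot(s)/g; 2i from scipy.spatial.transform import Rotation as R\ndef Rot(s): return R.from_quat(s["rotation"]).as_matrix()' h.py
python3 - <<'E'
from h import *
a=cv2.imread('pics/top0.png')[175:265,270:370]; b=cv2.imread('pics/scene0.png')[160:280,250:375]
cv2.imwrite('pics/c1.png',cv2.resize(a,None,fx=6.5,fy=6.5,interpolation=cv2.INTER_CUBIC))
cv2.imwrite('pics/c2.png',cv2.resize(b,None,fx=5,fy=5,interpolation=cv2.INTER_CUBIC))
s=load('top0');print(Rot(s).round(3));
for uv in[(290,192),(350,192),(290,248),(350,248)]: print(onz(s,*uv,.008))
E
```

```text
[[ 0.009 -0.983  0.183]
 [-1.    -0.009 -0.003]
 [ 0.004 -0.183 -0.983]]
[0.63337259 0.14600686 0.008     ]
[ 0.63504901 -0.0306462   0.008     ]
[0.46879661 0.14270045 0.008     ]
[ 0.47033419 -0.03003815  0.008     ]
```

View pics/c1.png

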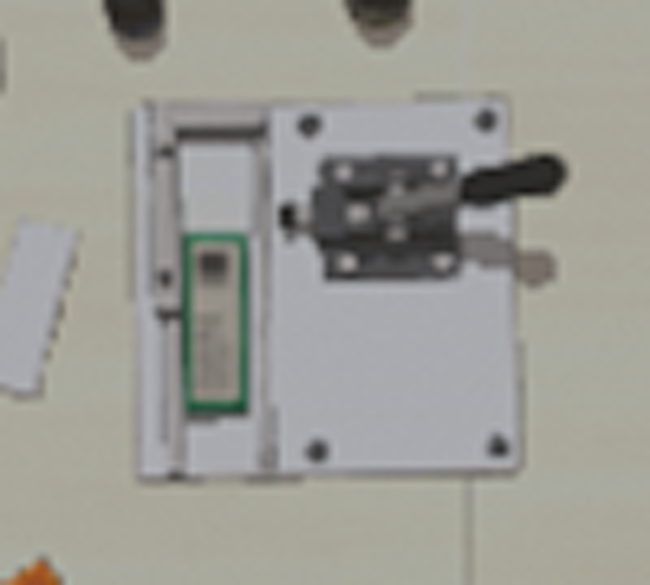

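View pics/c2.png

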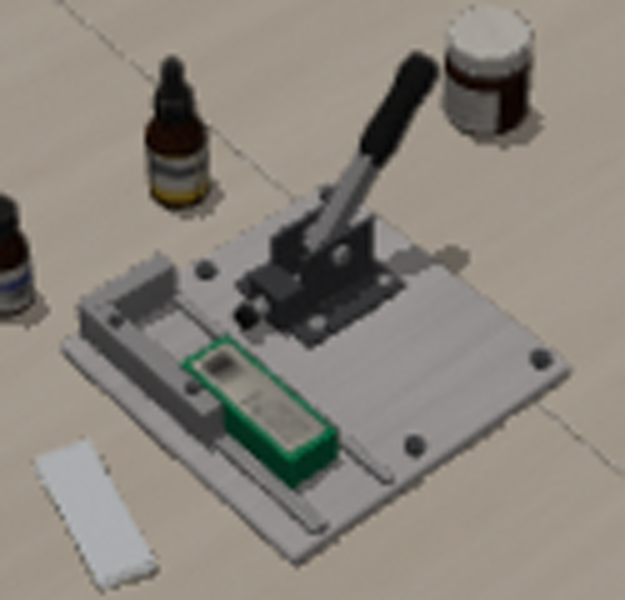

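The crops show the plate corners: top crop (135,102), (507,98), (522,468), (140,478); scene crop left (65,345), near (297,560), right (572,370). The carton's green top is at top crop (183–248, 234–412). The handle is leaning back, with its tip near top crop (550,172).

```bash
cat > fit.py <<'E'
from h import *
from scipy.optimize import least_squares
t,c=load('top0'),load('scene0')
T=lambda u,v:((u+.5)/6.5-.5+270,(v+.5)/6.5-.5+175)
C=lambda u,v:((u+.5)/5-.5+250,(v+.5)/5-.5+160)
def fit(obs,x0):
    def W(p,P): k,s=np.cos(p[2]),np.sin(p[2]); return [p[0]+k*P[0]-s*P[1],p[1]+s*P[0]+k*P[1],P[2]]
    f=lambda p:np.concatenate([proj(s,W(p,P))-uv for s,uv,P in obs])
    r=least_squares(f,x0,loss='soft_l1'); print(r.x.round(4),f(r.x).reshape(-1,2).round(1).tolist()); return r.x
F=[(t,T(135,102),(.055,.036,.008)),(t,T(509,98),(.055,-.136,.008)),(t,T(522,466),(-.115,-.136,.008)),(t,T(140,476),(-.115,.036,.008)),
(c,C(65,343),(.055,.036,.008)),(c,C(297,552),(-.115,.036,.008)),(c,C(572,368),(-.115,-.136,.008))]
ft=[o for o in F if o[0] is t]; fc=[o for o in F if o[0] is c]
fit(ft,[.58,.1,0]);fit(fc,[.58,.1,0]);p=fit(F,[.58,.1,0])
K=[(t,T(183,234),(.039,.014,.028)),(t,T(248,233),(.039,-.014,.028)),(t,T(249,412),(-.039,-.014,.028)),(t,T(185,413),(-.039,.014,.028)),
(c,C(183,362),(.039,.014,.028)),(c,C(225,338),(.039,-.014,.028)),(c,C(338,432),(-.039,-.014,.028)),(c,C(295,459),(-.039,.014,.028))]
q=fit(K,[.52,.1,0])
k,s=np.cos(p[2]),np.sin(p[2]); M=np.array([[k,-s],[s,k]])
print('carton in fixture',M.T@(q[:2]-p[:2]),q[2]-p[2])
for n,P in dict(nest=(0,0),pivot=(0,-.082),tip=(0,-.082-.1*np.sin(.7)),start=(-.14,0)).items(): print(n,p[:2]+M@np.array(P))
print('tip proj',proj(t,[*(p[:2]+M@np.array((0,-.146))),.114]),T(550,172))
# jar: lid top centre
for n,uv,z in(('jar',(383,188),.055),('drop',(328,168),.086),('vial',(290.5,171),.061)): print(n,onz(t,*uv,z))
E
python3 fit.py
```

```text
[0.5849 0.1085 0.0302] [[-0.4, -0.1], [0.5, -0.6], [0.4, 0.4], [-0.5, 0.2]]
[0.5859 0.1044 0.0235] [[-0.7, -0.5], [-0.2, 1.2], [1.2, -0.7]]
[0.585  0.107  0.0298] [[0.2, -0.1], [1.0, -0.7], [0.9, 0.4], [-0.0, 0.1], [-1.5, 0.3], [-0.6, 1.9], [0.6, -0.3]]
[0.5367 0.1047 0.0333] [[0.5, -0.1], [0.2, -0.2], [0.6, -0.7], [0.6, -0.6], [-0.7, 1.2], [0.4, 0.1], [0.5, 0.6], [-0.6, 1.7]]
carton in fixture [-0.04839461 -0.00079804] 0.003575115516066981
nest [0.58504856 0.1069819 ]
pivot [0.58748842 0.0250182 ]
tip [ 0.58940525 -0.03937504]
start [0.44511055 0.10281629]
tip proj [355.97642533 200.56810369] (354.1923076923077, 201.03846153846155)
jar [ 0.63774483 -0.12131892  0.055     ]
drop [0.68664318 0.03627213 0.086     ]
vial [0.68343764 0.14248762 0.061     ]
```

```bash
cat > plan.py <<'E'
import sys
from h import *
FX=np.array([.585,.107]);Y=.03;k,s=np.cos(Y),np.sin(Y);M=np.array([[k,-s],[s,k]])
def plan(wps,yaw,step=.055,fixture=True):
    """wps: fixture xy (or world) + TCP z; turn tool to y axis at yaw, prints rows"""
    st=sensors.get_state();p=st['tool_pos'].copy();Rt=R.from_quat(st['eef_rot'])
    G=R.from_matrix(np.array([[-s*-1,k,0],[-k,s,0],[0,0,-1]]).T.T) if False else R.from_matrix(np.column_stack([[s,-k,0],[k,s,0],[0,0,-1]]))
    rows=[]
    for w in wps:
        w=np.array(w,float)
        if fixture: w[:2]=FX+M@w[:2]
        n=max(1,int(np.ceil(np.linalg.norm(w-p)/step)))
        for i in range(n):
            d=(w-p)/(n-i); sh=np.round(Rt.inv().apply(d)*100,1)
            e=(Rt.inv()*G).as_rotvec(degrees=True); a=np.linalg.norm(e); tr=np.round(e*min(1,10/a) if a>.05 else e*0,1)
            rows.append([sh.tolist(),tr.tolist()]); p=p+Rt.apply(sh/100); Rt=Rt*R.from_rotvec(tr,degrees=True)
    for r_ in rows: print(r_)
    print(len(rows),p,Rt.as_quat())
E
python3 - <<'E'
from plan import *
s_=FX+M@np.array([-.13,-.002])
plan([(.42,-.3,.257),(*s_,.257),(*s_,.12)],Y,fixture=False)
E
```

```text
Traceback (most recent call last):
  File "plan.py", line 7, in plan
    G=R.from_matrix(np.array([[-s*-1,k,0],[-k,s,0],[0,0,-1]]).T.T) if False else R.from_matrix(np.column_stack([[s,-k,0],[k,s,0],[0,0,-1]]))
                                                                                 ~~~~~~~~~~~~~^^^^^^^^^^^^^^^^^^^^^^^^^^^^^^^^^^^^^^^^^^^^^^
  File "scipy/spatial/transform/_rotation.pyx", line 1143, in scipy.spatial.transform._rotation.Rotation.from_matrix
ValueError: Non-positive determinant (left-handed or null coordinate frame) in rotation matrix 0: [[ 0.0299955   0.99955003  0.        ]
 [-0.99955003  0.0299955   0.        ]
 [ 0.          0.         -1.        ]].
```

```bash
sed -i 's/^    G=.*/    G=R.from_matrix(np.column_stack([[-s,k,0],[k,s,0],[0,0,-1]]))/; s/,yaw,step/,step/; s/; turn tool.*rows"""/; prints rows"""/' plan.py
python3 - <<'E'
from plan import *
s_=FX+M@np.array([-.13,-.002])
plan([(.42,-.3,.257),(*s_,.257),(*s_,.12)],fixture=False)
E
```

```text
[[4.1, -2.8, 0.0], [-0.0, -0.0, -10.0]]
[[4.5, -2.1, 0.0], [-0.0, -0.0, -10.0]]
[[4.8, -1.2, 0.0], [-0.0, -0.0, -10.0]]
[[4.9, -0.4, 0.0], [-0.0, -0.0, -10.0]]
[[5.0, 0.5, 0.0], [-0.0, -0.0, -10.0]]
[[4.8, 1.3, 0.0], [-0.0, -0.0, -10.0]]
[[4.5, 2.1, 0.0], [-0.0, -0.0, -10.0]]
[[4.0, 2.9, 0.0], [-0.0, -0.1, -6.5]]
[[5.0, 0.6, 0.0], [-0.0, 0.0, -0.0]]
[[5.0, 0.6, 0.0], [-0.0, 0.0, -0.0]]
[[5.0, 0.6, 0.0], [-0.0, 0.0, -0.0]]
[[5.0, 0.6, 0.0], [-0.0, 0.0, -0.0]]
[[5.0, 0.6, 0.0], [-0.0, 0.0, -0.0]]
[[5.0, 0.6, 0.0], [-0.0, 0.0, -0.0]]
[[5.0, 0.5, 0.0], [-0.0, 0.0, -0.0]]
[[5.0, 0.6, 0.0], [-0.0, 0.0, -0.0]]
[[0.0, -0.0, 4.6], [-0.0, 0.0, -0.0]]
[[0.0, -0.0, 4.6], [-0.0, 0.0, -0.0]]
[[0.0, -0.0, 4.5], [-0.0, 0.0, -0.0]]
19 [0.45540788 0.10110788 0.12019039] [ 6.96707391e-01  7.17355347e-01 -3.41815920e-04 -1.78658432e-05]
```

Request:
step_arm(
  steps=[
    [[4.1,-2.8,0],[0,0,-10]],
    [[4.5,-2.1,0],[0,0,-10]],
    [[4.8,-1.2,0],[0,0,-10]],
    [[4.9,-0.4,0],[0,0,-10]],
    [[5,0.5,0],[0,0,-10]],
    [[4.8,1.3,0],[0,0,-10]],
    [[4.5,2.1,0],[0,0,-10]],
    [[4,2.9,0],[0,0,-6.5]],
    [[5,0.6,0],[0,0,0]],
    [[5,0.6,0],[0,0,0]],
    [[5,0.6,0],[0,0,0]],
  ],
  claw=-1,
)

```text
clock: 1.52
tool_pos: [0.434, -0.1485, 0.2576]
eef_rot: [0.697, 0.717, 0.0, 0.0]
contact_force: [0.8, -0.2, 0.7]
opening: 0.001
finger_force: 0.0
```

Run:
```python
from plan import *
plan([(-.13,-.002,.257),(-.13,-.002,.12),(-.13,-.002,.037)])
```

```text
[[5.0, 0.6, 0.0], [0.0, -0.0, -0.1]]
[[5.0, 0.6, 0.0], [0.0, -0.0, 0.0]]
[[5.0, 0.6, 0.0], [0.0, -0.0, 0.0]]
[[4.9, 0.5, 0.0], [0.0, -0.0, 0.0]]
[[5.0, 0.6, 0.1], [0.0, -0.0, 0.0]]
[[-0.0, -0.0, 4.6], [0.0, -0.0, 0.0]]
[[-0.0, -0.0, 4.5], [0.0, -0.0, 0.0]]
[[-0.0, -0.0, 4.6], [0.0, -0.0, 0.0]]
[[-0.0, -0.0, 4.1], [0.0, -0.0, 0.0]]
[[-0.0, -0.0, 4.2], [0.0, -0.0, 0.0]]
10 [0.45544915 0.1012997  0.03666388] [6.96187991e-01 7.17859510e-01 6.26619036e-05 2.24212017e-05]
```

Request:
step_arm(
  steps=[
    [[5,0.6,0],[0,0,0]],
    [[5,0.6,0],[0,0,0]],
    [[5,0.6,0],[0,0,0]],
    [[4.9,0.5,0],[0,0,0]],
    [[5,0.6,0],[0,0,0]],
    [[0,0,4.6],[0,0,0]],
    [[0,0,4.5],[0,0,0]],
    [[0,0,4.6],[0,0,0]],
    [[0,0,4.1],[0,0,0]],
    [[0,0,4.2],[0,0,0]],
    [[0,0,0],[0,0,0]],
  ],
)

```text
clock: 2.9
tool_pos: [0.4542, 0.0996, 0.0355]
eef_rot: [0.696, 0.718, -0.003, -0.001]
contact_force: [-0.5, -0.2, 1.0]
opening: 0.006
finger_force: 0.0
```

Run:
```python
from plan import *
snap('scene','s1')
b=cv2.imread('pics/s1.png')[160:300,250:390]
cv2.imwrite('pics/c3.png',cv2.resize(b,None,fx=4,fy=4,interpolation=cv2.INTER_CUBIC))
st=sensors.get_state();print(M.T@(st['tool_pos'][:2]-FX),st['tool_pos'],st['contact_force'])
```

```text
[-0.13018397 -0.00346923] [0.45497867 0.0996274  0.03715823] [0.86519632 0.34541    0.88710471]
```

View pics/c3.png

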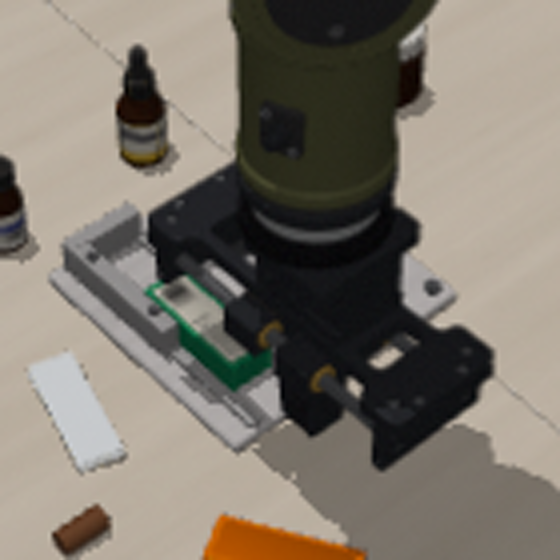

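The fingers (crop 310,410) are behind the carton's rear face (crop 235,385) and clear of it. Pushing now.

Request:
step_arm(
  steps=[
    [[0.2,0.5,0],[0,0,0]],
    [[0,0.5,0],[0,0,0]],
    [[0,0.5,0],[0,0,0]],
    [[0,0.5,0],[0,0,0]],
    [[0,0.5,0],[0,0,0]],
    [[0,0.5,0],[0,0,0]],
    [[0,0.5,0],[0,0,0]],
    [[0,0.5,0],[0,0,0]],
    [[0,0.5,0],[0,0,0]],
    [[0,0.5,0],[0,0,0]],
    [[0,0.5,0],[0,0,0]],
    [[0,0.5,0],[0,0,0]],
  ],
)

```text
clock: 4.45
tool_pos: [0.516, 0.1035, 0.0377]
eef_rot: [0.697, 0.717, -0.0, 0.0]
contact_force: [0.1, -0.6, 0.0]
opening: -0.002
finger_force: 0.2
```

Request:
step_arm(
  steps=[
    [[0,0.3,0],[0,0,0]],
    [[0,0.2,0],[0,0,0]],
    [[0,0.2,0],[0,0,0]],
    [[0,0.1,0],[0,0,0]],
    [[0,0.1,0],[0,0,0]],
    [[0,0,0],[0,0,0]],
  ],
)

```text
clock: 5.2
tool_pos: [0.5247, 0.1038, 0.0377]
eef_rot: [0.697, 0.717, 0.0, 0.0]
contact_force: [1.3, -0.6, 0.2]
opening: 0.005
finger_force: 0.0
```

Run:
```python
from plan import *
snap('top','t1');snap('scene','s2')
a=cv2.imread('pics/t1.png')[175:265,270:370]; b=cv2.imread('pics/s2.png')[170:270,250:370]
cv2.imwrite('pics/c4.png',np.hstack([cv2.resize(x,(400,int(400*x.shape[0]/x.shape[1])),interpolation=cv2.INTER_CUBIC)[:333] for x in(a,b)]))
st=sensors.get_state();print(M.T@(st['tool_pos'][:2]-FX),st['tool_pos'],st['contact_force'])
```

```text
[-0.06035292 -0.00139314] [0.52471602 0.10379717 0.03772379] [-0.17387282  0.47872666  0.48516656]
```

View pics/c4.png

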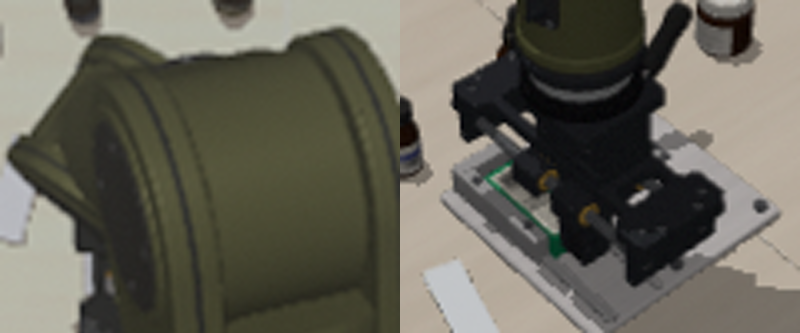

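The right half shows the carton's rear corner (555,245) at the fingers, near the stop. There is no stop force yet, so I push on slowly.

Request:
step_arm(
  steps=[
    [[0,0.1,0],[0,0,0]],
    [[0,0.1,0],[0,0,0]],
    [[0,0.1,0],[0,0,0]],
    [[0,0,0],[0,0,0]],
  ],
)

```text
clock: 5.8
tool_pos: [0.5278, 0.1038, 0.0377]
eef_rot: [0.697, 0.717, 0.0, 0.0]
contact_force: [-0.8, 0.5, 0.5]
opening: 0.004
finger_force: 0.2
```

Request:
step_arm(
  steps=[
    [[0,0.1,0],[0,0,0]],
    [[0,0.1,0],[0,0,0]],
    [[0,0,0],[0,0,0]],
  ],
)

```text
clock: 6.18
tool_pos: [0.5298, 0.1039, 0.0377]
eef_rot: [0.697, 0.717, 0.0, 0.0]
contact_force: [-0.5, -0.5, -0.2]
opening: 0.006
finger_force: 0.2
```

Request:
step_arm(
  steps=[
    [[0,0.1,0],[0,0,0]],
    [[0,0.1,0],[0,0,0]],
    [[0,0,0],[0,0,0]],
  ],
)

```text
clock: 6.55
tool_pos: [0.5318, 0.104, 0.0377]
eef_rot: [0.697, 0.717, 0.0, 0.0]
contact_force: [0.0, 0.4, 0.7]
opening: 0.001
finger_force: 0.1
```

Request:
step_arm(
  steps=[
    [[0,0.1,0],[0,0,0]],
    [[0,0.1,0],[0,0,0]],
    [[0,0,0],[0,0,0]],
  ],
)

```text
clock: 6.92
tool_pos: [0.5327, 0.104, 0.0377]
eef_rot: [0.697, 0.717, -0.001, -0.0]
contact_force: [-3.5, 0.6, 2.2]
opening: 0.009
finger_force: 2.0
```

Request:
step_arm(
  steps=[
    [[0,0.1,0],[0,0,0]],
    [[0,0.1,0],[0,0,0]],
    [[0,0,0],[0,0,0]],
  ],
)

```text
clock: 7.3
tool_pos: [0.5328, 0.1039, 0.0376]
eef_rot: [0.696, 0.718, -0.002, -0.001]
contact_force: [-8.9, -0.0, 6.8]
opening: 0.007
finger_force: 4.4
```

Firm stop at -8.9 N. Backing off, lifting, and moving behind the handle.

Request:
step_arm(
  steps=[
    [[0,-0.6,0],[0,0,0]],
    [[0,-2,0],[0,0,0]],
    [[0,-2,0],[0,0,0]],
    [[0,0,-4],[0,0,0]],
    [[0,0,-5.5],[0,0,0]],
    [[0,0,-5.5],[0,0,0]],
    [[0,0,-2.5],[0,0,0]],
    [[-5,0,0],[0,0,0]],
    [[-5,0,0],[0,0,0]],
    [[-5,0,0],[0,0,0]],
    [[-5,0,0],[0,0,0]],
  ],
)

```text
clock: 8.68
tool_pos: [0.4965, -0.0992, 0.213]
eef_rot: [0.697, 0.717, 0.001, 0.001]
contact_force: [0.4, -0.0, 0.5]
opening: 0.007
finger_force: 0.0
```

Run:
```python
from plan import *
for n,f in(('top','t2'),('scene','s3')): snap(n,f)
a=cv2.imread('pics/t2.png')[175:265,270:370]; b=cv2.imread('pics/s3.png')[160:280,250:375]
cv2.imwrite('pics/c5.png',np.hstack([cv2.resize(x,(400,360),interpolation=cv2.INTER_CUBIC) for x in(a,b)]))
plan([(0,-.19,.21),(0,-.19,.124)])
```

```text
[[1.0, 4.8, 0.1], [0.0, 0.3, -0.7]]
[[1.0, 4.8, 0.1], [0.0, -0.0, -0.0]]
[[-0.0, -0.0, 4.3], [0.0, -0.0, -0.0]]
[[-0.0, -0.0, 4.3], [0.0, -0.0, -0.0]]
4 [ 0.5910456  -0.08260583  0.12421549] [ 6.96492289e-01  7.17564229e-01  2.60901655e-04 -3.16649527e-05]
```

View pics/c5.png

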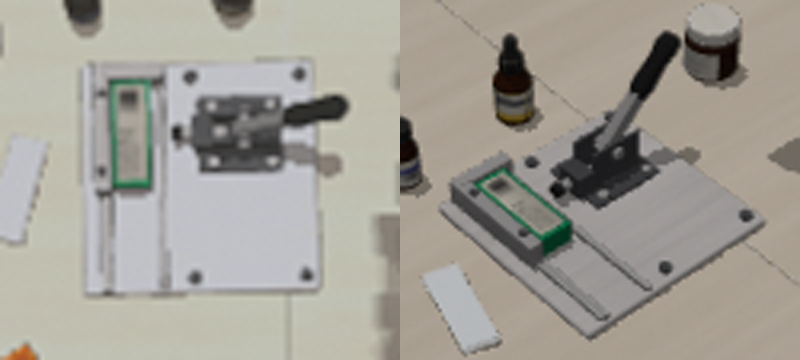

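The carton is against the end stop (left half, green end at 130,78) and the clamp is still open. Now the handle.

Request:
step_arm(
  steps=[
    [[1,4.8,0],[0,0,0]],
    [[0.5,4.8,0],[0,0,0]],
    [[0,0,4.8],[0,0,0]],
    [[0,0,4.8],[0,0,0]],
    [[0,0,0],[0,0,0]],
    [[1,0,0],[0,0,0]],
    [[1,0,0],[0,0,0]],
    [[1,0,0],[0,0,0]],
    [[0,0,0],[0,0,0]],
  ],
)

```text
clock: 9.9
tool_pos: [0.5911, -0.0496, 0.118]
eef_rot: [0.697, 0.717, 0.0, 0.002]
contact_force: [1.8, -2.7, 1.9]
opening: 0.008
finger_force: 1.5
```

Request:
step_arm(
  steps=[
    [[0.7,0,0],[0,0,0]],
    [[0.7,0,0],[0,0,0]],
    [[0.7,0,0],[0,0,0]],
    [[0.7,0,0],[0,0,0]],
    [[0,0,0],[0,0,0]],
  ],
)

```text
clock: 10.52
tool_pos: [0.5897, -0.0235, 0.1174]
eef_rot: [0.697, 0.717, -0.001, 0.001]
contact_force: [0.7, -6.9, 4.3]
opening: 0.001
finger_force: 2.9
```

Run:
```python
from plan import *
st=sensors.get_state();print(M.T@(st['tool_pos'][:2]-FX),st['tool_pos'],st['contact_force'])
```

```text
[ 0.00078864 -0.13054795] [ 0.58970414 -0.02346555  0.11737899] [ 0.72980415 -6.90700185  4.28611867]
```

Pushing the handle with about 7 N. Continuing over the dead point.

Request:
step_arm(
  steps=[
    [[0.7,0,0],[0,0,0]],
    [[0.7,0,0],[0,0,0]],
    [[0.7,0,0],[0,0,0]],
    [[0.7,0,0],[0,0,0]],
    [[0.7,0,0],[0,0,0]],
    [[0.7,0,0],[0,0,0]],
    [[0,0,0],[0,0,0]],
  ],
)

```text
clock: 11.4
tool_pos: [0.5877, 0.0232, 0.1165]
eef_rot: [0.696, 0.718, 0.001, -0.001]
contact_force: [-0.7, -0.4, 0.5]
opening: 0.002
finger_force: 0.0
```

Request:
step_arm(
  steps=[
    [[0.7,0,0],[0,0,0]],
    [[0.7,0,0],[0,0,0]],
    [[0.4,0,0],[0,0,0]],
    [[0,0,0],[0,0,0]],
    [[0,0,0],[0,0,0]],
  ],
)

```text
clock: 12.02
tool_pos: [0.5876, 0.0383, 0.1167]
eef_rot: [0.697, 0.717, -0.0, 0.0]
contact_force: [0.3, -0.0, 0.3]
opening: 0.005
finger_force: 0.0
```

Force vanished, so it snapped over. Retreating back and up, away from the clamp, then looking.

Request:
step_arm(
  steps=[
    [[-2,0,0],[0,0,0]],
    [[-2,0,-1],[0,0,0]],
    [[-3,0,-4],[0,0,0]],
    [[-3,0,-5],[0,0,0]],
    [[-5,0,0],[0,0,0]],
    [[-5,0,0],[0,0,0]],
    [[-5,-2,0],[0,0,0]],
    [[-5,-2,0],[0,0,0]],
    [[0,0,0],[0,0,0]],
  ],
)

```text
clock: 13.15
tool_pos: [0.5522, -0.2713, 0.2158]
eef_rot: [0.701, 0.713, -0.003, 0.0]
contact_force: [-0.7, 0.1, -0.1]
opening: 0.005
finger_force: 0.0
```

Run:
```python
from plan import *
for n,f in(('top','t3'),('scene','s4')): snap(n,f)
a=cv2.imread('pics/t3.png')[175:265,270:370]; b=cv2.imread('pics/s4.png')[160:280,250:375]
cv2.imwrite('pics/c6.png',np.hstack([cv2.resize(x,(400,360),interpolation=cv2.INTER_CUBIC) for x in(a,b)]))
t=load('t3')
for ph in(.25,.8):
  P=[*(FX+M@np.array([0,-.082+.1*np.sin(ph)])),.038+.1*np.cos(ph)]; print((proj(t,P)-[270,175])*4)
```

```text
[212.64144222  99.13685839]
[142.65265134 108.09065311]
```

View pics/c6.png

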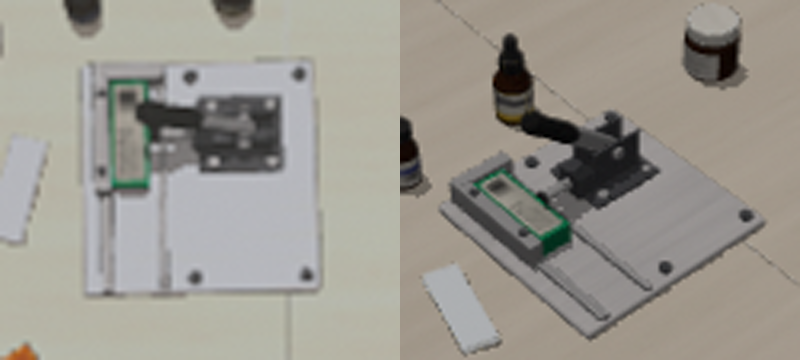

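The handle leans forward, with its tip at (140,110) matching the locked prediction (143,108). The foot is on the carton, which is still against the stop and rail.

```bash
python3 -c "
from plant import finish_job; print(finish_job())"
```

```text
the job is handed in; nothing more can be done
None
```

The carton is home against the end stop, the toggle clamp is locked with its foot on the carton, and the job is handed in at about 13 s; no verdict came back, so lock and clamping are judged from the final pictures only.

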